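# Unlatch the work lantern from its safety hook and dock it

### The arm

A 7-joint arm with a two-finger parallel gripper is mounted at the origin on the work surface. World frame = base frame: x ahead of the robot, y to its left, z up, the work surface at z = 0. Lengths are in mm, angles in rad, forces in N, time in s.
With the tool pointing down it reaches from about 400 to 900 mm from the base axis. Payload 5.6 kg.
Tool frame: the origin (TCP) lies midway between the tips of the shut fingers; the grasp point (between the pads) lies 19 mm behind it; z points along the fingers, y is the line along which they close (so a half turn about z gives the same grasp; the last joint's range is limited). The gripper opens to 92 mm and grips with 3 to 60 N. Pads are 20 mm wide; open, the fingers measure 128 mm over their backs; the gripper's body (75 mm by 189 mm) begins 69 mm behind the grasp point.
Start: joints at [-1.276, 0.468, -0.012, 1.603, 0.006, 1.071, -0.056], TCP at [215.459, 613.259, 214.592] pointing down, gripper open.
Joint ranges: [-2.53, 2.53], [-0.31, 2.02], [-1.57, 1.55], [0.28, 2.44], [-1.29, 4.43], [0.15, 1.84], [-2.92, 2.92]. Speed limits (rad/s): [2.57, 2.57, 3.14, 3.14, 3.14, 3.14, 3.14].

### API

Orientations are given as a rotation vector (axis times angle).
In Python, from cell import robot, grip, kin, viewer gives the robot as it stands. Calls block until the motion is done:
- robot.movep(position, orientation): joint-space move of the TCP to a pose.
- robot.servo_line(position, feed=150, rotation=None): straight line of the TCP; rotation=None keeps the orientation; feed is the mean speed in mm/s.
- robot.goto_joints(angles): joint-space move.
- grip(opening, newtons=None): opening from 0.0 (shut) to 1.0 (fully open); newtons is the grip in N (None keeps the last); returns when the fingers have stopped.
- robot.hold(seconds).
- kin.ik(position, orientation): joint angles nearest the present ones, or None.
- robot.observe(): the state.
- viewer.read_camera(name): name is "scene" or "top" or "wrist"; returns the picture (420x560x3 uint8, red, green, blue); there is no depth.
- viewer.camera_info(name): a dict with "camera_matrix" (3x3 intrinsics, pixels), "R" (3x3) and "t" (3): a world point X has camera coordinates R X + t. Camera axes: x right, y down, z forward; pixel columns grow to the right and rows downward; lengths in mm; the calibration is good to about 2 mm. A picture is of the moment at which its call begins: read the wrist's pose just before it. camera_info takes no time and is no camera call; for the wrist camera it gives the pose at the moment of the call.
A pose or a line that the arm cannot do raises robot.IKError and nothing moves.
- robot.job_done(): hands the job in; it is judged then, once.
Trained networks look in the newest picture that a camera, given by its name, has taken for a name from the list of things; names that differ only in an ending like _2 or _b are one class to them, and where a whole thing is asked for, a point or a joint stands for the part that bears it (a point fixed in the world has none). Each returns a list of dicts, best first, with "confidence" (0 to 1); they miss things now and then, are a little off and sometimes report something else, mostly with a low value. They report only what shows in the picture. A call takes as long as a camera call. They do not tell look-alikes from the thing itself.
- viewer.silhouettes(name, camera): "mask" (420x560 bool, what is visible of it).
- viewer.pinpoint(name, camera): "at" ([x, y, z] in mm, in the coordinates of the camera as it stood for that picture, good to about 4 mm: a listed point, or the origin of a listed thing).
The state is a dict: "t": time; "joints": joint angles; "joint_velocities": joint speeds; "joint_torque": joint torques, N m; "tcp_pos": TCP position; "tcp_rot": TCP orientation; "contact_force": force on the tool from outside, world axes, zero at the start; "wrist_torque": the same for the moment, N m; "grip_width": opening from 0.0 (shut) to 1.0 (fully open); "grip_force": force on a finger pad.
Only numpy, scipy, OpenCV 4.12 (cv2) and the standard library are available. Lean on these libraries where they do the work, as an engineer would, in place of code of your own. Each camera call takes 0.05 s, during which the arm holds its last target. There are 200 camera calls.

### The job

Take the work lantern off the safety hook: with a finger press the hook's sprung keeper back until you feel it stop, keep it back, ease the handle out from under the beak and lift it off without forcing anything. Then set the lantern gently down, upright and fully home in the round nest of the charging dock, let go, and leave everything else on the bench as it is.

Things in the scene. Friction and masses are not known exactly. Their poses are not given: they have to be found in the camera images.
- stand: Fixed hook stand: foot plate 225 x 120 x 12 (x -55 to 170), post 30 x 30 at x = 142, 316 high, clamp block (x 114 to 170, z 245 to 287) holding a round boom 16 thick at z = 266 that carries the hook. Origin on the bench under the hanging handle bar; x points from hook to post, z up. Over 12 N from the robot, or 18 N from the lantern, on hook, keeper or stand is forcing it.
- clamp (a point): Point on the boom's axis in the clamp block, fixed to the stand: x = 142, z = 266. How far the boom is drawn out is not measured and differs each time: the hook's beak tip lies anywhere from x = 0 to +18 of the stand, so it must be felt or seen. The hook is 14 thick flat steel in the stand's x-z plane (y -7 to 7), open at the top.
- seat (a point): On the stand's z axis (fixed to the stand, not the hook), level with the saddle, the hook's flat floor, at z = 236. Hook sizes as (back from beak tip, up from saddle): floor -25 to 40, 10 thick; nose wall -33 to -25; beak -25 to 0 at 18 to 26 up; shank 40 to 50, up to 54, the top. The hung handle bar's centre is at stand x = 0, so 0 to 18 in front of the beak tip.
- keeper (a point): Fixed point of the stand, x = 32, z = 284, near the keeper's cross pin (pin: 32 behind beak tip, 48 up). Keeper: sprung flap 12 wide, 45 long, sloping from pin to under the beak, barring the way up; swings only down and back 0.85 rad to a firm stop, then hangs upright. The bar passes up between beak tip and pin only then; under 7 behind the tip it catches the beak.
- thumbbar (a point): Fixed point of the stand, x = 17, z = 269, near the keeper's thumb bar: a free-turning rod 7 thick out to y = -44 and 44. Shut: 17 behind beak tip, 33 up; at stop: 33 behind, 27 up. Spring 1 N shut, 2 N open, then stiff. A finger behind the gripped handle pushes it back; with a 14.5 thick finger the stop is met with the handle bar 9 to 11 behind the beak tip.
- lantern: Plain LED work lantern, 360 to 560 g, upright: black rubber base 86 across and 24 high, white tube 70 across, grey cap 86 across up to 121 high, rigid steel stirrup handle. Origin: centre of the underside; z up, y along the handle bar. It starts hanging from the hook, underside 52 above the bench, its y axis within 0.06 rad of the stand's.
- handle (a point): Middle of the lantern's handle bar, 190 above its underside: a straight round rubber bar 12 thick, 96 long along the lantern's y, uprights (8 thick) at y = -58 and 58, 63 of free room below it down to the cap. The hook holds it at the middle, so grip it beside the hook, about 28 from the middle, one finger before, one behind; lift it 33 to clear the beak, then forward 100.
- dock: Black charging dock, fixed to the bench: 130 x 130 x 14 block with a 50 x 90 x 20 tail at x = +85, and on it a round grey rim 114 across outside, 98 inside, its top 26 above the bench. Origin: centre of the underside under the nest.
- nest (a point): Centre of the nest's floor, 17 above the bench; the rim stands 9 above it. The lantern's base (86) fits the nest (98) with 6 all round, any way round.
- cleaver: Fibre cleaver, loose bystander, 85 x 62, 48 high; origin under its centre.
- pump_bottle: Small white bottle with steel pump top, loose bystander, 60 across, 83 high; origin under its centre.
- alcohol: Clear bottle with white cap, loose bystander, 66 across, 160 high; origin under its centre.
- stripper: Yellow-handled fibre stripper lying flat, loose bystander, 150 long, 16 high; origin under its middle.
- wipe_box: Clear open box with white wipes, loose bystander, 130 x 90, 35 high; origin under its centre.
- power_meter: Black hand-held meter lying flat, loose bystander, 150 x 75, 34 high; origin under its centre.
Not all that is in view belongs to the job. Leave any blue or red look-alike of the lantern alone. What is shaped like the dock but pink is not meant.

How it is judged:
By the outcome, as a careful person would: the job done as asked, in the order asked, and still so for the second after the job is handed in, with the robot touching nothing.
It also fails if it takes over 72 s, if anything falls off the work surface, if the arm or the gripper's body presses on something with over 40 N, if the wrist force passes 120 N, or if a joint passes its speed limit or range.

## Working session

There is one attempt and no reset: what is moved stays moved. The work goes in short steps, each a Python script; the robot and the scene stay as the last script left them, time stands still between calls to the robot, and variables do not carry over. Pictures are saved under pics/ and viewed, at most 12 in all, crops included, and the job is handed in when it is done.

```bash
ls; mkdir -p pics
cat > h.py <<'E'
import numpy as np, cv2
from cell import robot, grip, kin, viewer
def world(cam,p):
    i=viewer.camera_info(cam); R=np.array(i["R"]);t=np.array(i["t"]); return R.T@(np.array(p)-t)
def pix(cam,X):
    i=viewer.camera_info(cam); c=np.array(i["R"])@np.array(X,float)+np.array(i["t"]); u=np.array(i["camera_matrix"])@c; return u[:2]/u[2]
def save(cam,fn):
    im=viewer.read_camera(cam); cv2.imwrite("pics/"+fn,im[:,:,::-1]); return im
E
python3 - <<'E'
from h import *
np.set_printoptions(precision=1,suppress=True)
ims=[save("scene","a.png"),save("top","b.png")]
for c in ("scene","top"):
    print(c, "cam pos", -np.array(viewer.camera_info(c)["R"]).T@np.array(viewer.camera_info(c)["t"]))
    for n in ("stand","clamp","seat","keeper","thumbbar","lantern","handle","dock","nest","cleaver","pump_bottle","alcohol","stripper","wipe_box","power_meter"):
        for d in viewer.pinpoint(n,c):
            if d["confidence"]>.2:
                w=world(c,d["at"]); print(n,round(d["confidence"],2),w,pix(c,w))
s=np.hstack([cv2.resize(i,(400,300)) for i in ims]);
E
```

```text
pics
scene cam pos [1407.2  269.7 1044.5]
stand 0.98 [587.5 250.6   4.1] [348.5 286.5]
stand 0.47 [402.6 462.5   7. ] [420.6 260.8]
clamp 0.91 [725.1 284.4 270.6] [365.6 267.3]
seat 0.96 [585.9 258.3 237.7] [362.5 235.9]
seat 0.32 [ 577.6 -499.1    5.2] [144.4 228.8]
seat 0.23 [ 510.7 -209.4   17.2] [225.5 233.1]
keeper 0.84 [620.1 261.1 290.1] [364.5 231.2]
thumbbar 0.62 [602.2 257.8 269.9] [363.2 231.7]
lantern 0.95 [362.4 127.5   8.6] [327.3 229.3]
lantern 0.83 [351.4 311.2   6.2] [378.1 239.9]
lantern 0.58 [591.  256.2  55.8] [352.3 277.7]
handle 0.91 [352.1 307.5 191.3] [387.4 200.6]
handle 0.89 [585.7 257.6 247.7] [362.9 233.3]
handle 0.88 [359.5 130.8 191.9] [333.9 190.2]
dock 0.6 [593.2  28.2  -2.6] [281.7 271.2]
dock 0.57 [ 516.6 -210.2    3.5] [224.9 236.9]
nest 0.97 [ 279.1 -232.2   22. ] [244.1 191.4]
nest 0.86 [ 510.1 -206.2   19.9] [226.4 232.7]
cleaver 0.78 [444.9 -14.1   3.8] [283.4 236.3]
cleaver 0.74 [ 515.  -205.5    3.1] [226.3 236.9]
pump_bottle 0.67 [592.2  25.7   1.2] [281.1 270. ]
alcohol 0.7 [403.5 464.8   3.8] [421.1 261.8]
alcohol 0.51 [562.  460.   11.3] [
[... 863 characters left out ...]
 127.7 188.4] [231.8 246.6]
handle 0.78 [590.2 255.9 241. ] [189.5 169. ]
handle 0.66 [357.9 307.8 184.3] [172.8 247.5]
dock 0.94 [ 517.3 -206.1    3.7] [334.3 207.1]
dock 0.65 [ 279.7 -238.2   -2.3] [344.7 277.2]
nest 0.91 [ 280.5 -235.8   17.3] [344.7 276.7]
nest 0.56 [ 515.1 -207.8   15.9] [335.2 207.2]
cleaver 0.89 [445.3  -8.6  -4.5] [276.5 228. ]
cleaver 0.7 [593.1  30.7   5.3] [265.4 185. ]
pump_bottle 0.71 [590.   32.2   3.4] [264.9 186. ]
alcohol 0.57 [406.9 458.5   0.2] [139.3 238.2]
stripper 0.66 [ 395.5 -456.2    1.3] [408.7 243.1]
wipe_box 0.7 [ 580.9 -499.    -2.2] [418.7 189.8]
wipe_box 0.3 [ 514.3 -210.2   18.9] [336.  207.2]
power_meter 0.74 [561.7 457.6   0.7] [141.8 193.5]
```

Run:
```python
import cv2,numpy as np
a=cv2.imread('pics/a.png');b=cv2.imread('pics/b.png')
c1=cv2.resize(a[170:310,120:440],(800,350)); c2=cv2.resize(b[110:300,120:440],(421,250))
cv2.imwrite('pics/c.png',np.vstack([c1,np.hstack([c2,np.zeros((250,379,3),np.uint8)])]))
```

```text
(no output)
```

View pics/c.png

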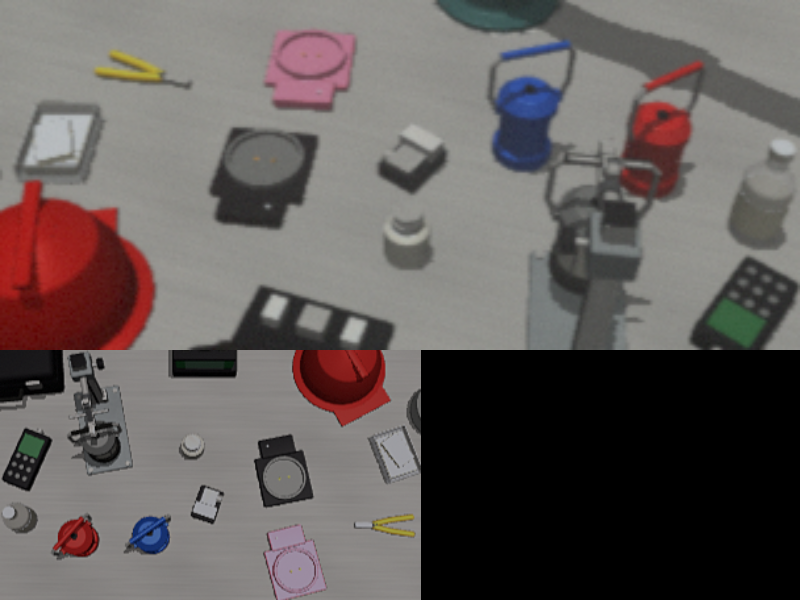

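```bash
cat >> h.py <<'E'
from scipy.spatial.transform import Rotation as Rn
np.set_printoptions(precision=2,suppress=True)
def down(a): return (Rn.from_euler('z',a)*Rn.from_euler('x',np.pi)).as_rotvec()
def look(cam,names,near,rad=60,lo=.3):
    viewer.read_camera(cam); out={}
    for n in names:
        for d in viewer.pinpoint(n,cam):
            w=world(cam,d["at"])
            if d["confidence"]>lo and np.hypot(*(w[:2]-near))<rad: out.setdefault(n,w); break
    return out
E
python3 - <<'E'
from h import *
o=robot.observe(); print(o['tcp_rot'],o['contact_force'])
i=viewer.camera_info("wrist"); c=-np.array(i["R"]).T@np.array(i["t"]); Rt=Rn.from_rotvec(o['tcp_rot'])
print("cam in tool",Rt.inv().apply(c-np.array(o['tcp_pos'])),"cam z in tool",Rt.inv().apply(np.array(i["R"])[2]), i["camera_matrix"])
for a in (.2+np.pi/2,.2-np.pi/2):
    for p in ([480,230,480],[588,225,223],[600,270,260],[514,-208,200]):
        print(a,p,kin.ik(p,down(a)))
E
```

```text
[0.53 3.1  0.  ] [ 0.06 -0.17  0.41]
cam in tool [  82.59    0.52 -170.42] cam z in tool [-0.29  0.    0.96] [[308.89   0.   277.96]
 [  0.   308.89 203.4 ]
 [  0.     0.     1.  ]]
1.7707963267948965 [480, 230, 480] [-0.87  0.1   0.4   1.51 -0.04  1.54 -0.27]
1.7707963267948965 [588, 225, 223] [-0.71  0.44  0.4   1.67 -0.19  1.07 -0.06]
1.7707963267948965 [600, 270, 260] [-0.73  0.45  0.36  1.55 -0.17  1.17 -0.14]
1.7707963267948965 [514, -208, 200] [-0.37  0.42  0.9   1.9  -0.39  1.01  0.89]
-1.3707963267948966 [480, 230, 480] [-0.51  0.11  0.01  1.49 -0.    1.54  2.83]
-1.3707963267948966 [588, 225, 223] [-0.27  0.44 -0.21  1.64  0.1   1.08  2.84]
-1.3707963267948966 [600, 270, 260] [-0.31  0.46 -0.22  1.52  0.11  1.17  2.78]
-1.3707963267948966 [514, -208, 200] [-0.61  0.69  1.35  1.91 -0.74  1.18 -1.92]
```

Run:
```python
from h import *
p=robot.observe()['tcp_pos']
robot.servo_line([p[0],p[1],400],feed=250)
a=1.76; N=("clamp","seat","keeper","thumbbar","handle","lantern","stand")
for k,p in enumerate(([540,250,440],[620,215,440],[500,290,400])):
    if k==0: robot.movep(p,down(a))
    else: robot.servo_line(p,feed=200)
    robot.hold(.2)
    if k<2: save("wrist",f"w{k}.png")
    o=look("wrist",N,[610,255],150)
    for n in o: print(k,n,o[n])
    if "clamp" in o and "seat" in o: print(" yaw",np.arctan2(*(o["clamp"]-o["seat"])[[1,0]]))
print(robot.observe()['t'])
import cv2
cv2.imwrite('pics/w.png',np.hstack([cv2.resize(cv2.imread(f'pics/w{k}.png'),(400,300)) for k in (0,1)]))
```

```text
0 clamp [722.69 284.84 269.6 ]
0 seat [589.07 259.26 237.18]
0 keeper [619.84 258.07 285.79]
0 thumbbar [604.93 256.3  273.88]
0 handle [586.72 258.03  55.01]
0 lantern [586.05 256.24  54.87]
 yaw 0.1891864789022052
1 clamp [722.48 286.98 270.34]
1 seat [588.85 261.91 236.92]
1 keeper [618.17 257.84 283.34]
1 thumbbar [603.59 255.17 269.39]
1 handle [586.69 257.14 244.07]
1 lantern [586.69 255.33  52.85]
 yaw 0.1854752389750565
2 clamp [723.5  288.92 270.87]
2 seat [589.22 260.07 237.05]
2 keeper [617.57 261.24 281.74]
2 thumbbar [603.36 256.87 270.47]
2 handle [583.87 259.55 240.36]
2 lantern [585.22 257.    52.46]
 yaw 0.21164642161962408
7.6417
```

View pics/w0.png

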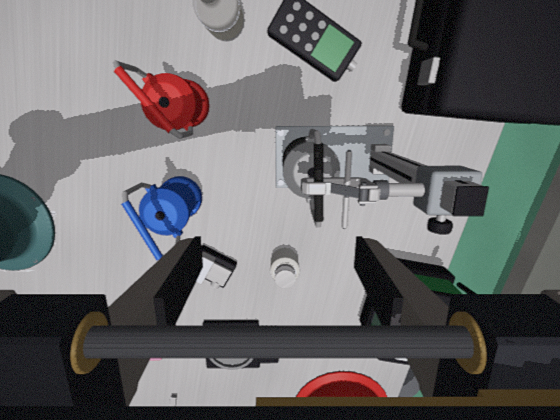

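Run:
```python
import cv2,numpy as np
a=cv2.imread('pics/w0.png')[110:250,270:430]
b=cv2.imread('pics/w1.png'); 
from h import *
# crop of w1 around the seat: project with view-1 pose
cv2.imwrite('pics/w0c.png',cv2.resize(a,(684,600),interpolation=cv2.INTER_CUBIC))
cv2.imwrite('pics/w1s.png',b)
```

```text
(no output)
```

View pics/w0c.png

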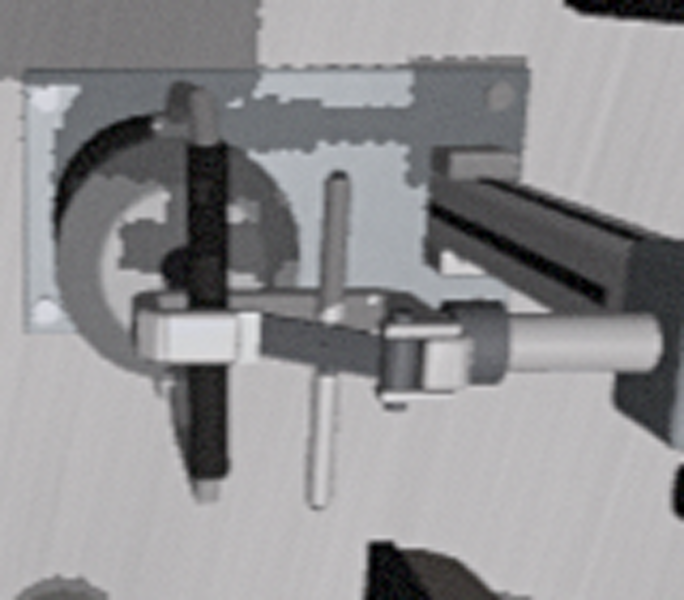

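View pics/w1.png

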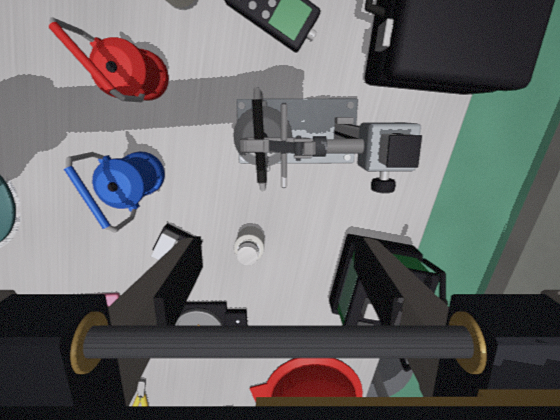

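Run:
```python
from h import *
o=robot.observe(); i=viewer.camera_info("wrist"); R=np.array(i["R"]); K=np.array(i["camera_matrix"])
c=-R.T@np.array(i["t"])
d=np.array(o['tcp_pos'])
def ray(P,uv,z):  # same orientation in all views
    C=c-d+np.array(P); v=R.T@np.linalg.inv(K)@np.array([*uv,1]); return C+v*(z-C[2])/v[2]
P=[540,250,440]
def f(x,y): return (x/4.277+270,y/4.2857+110)
def seg(n,A,B,z,P=P):
    A,B=ray(P,A,z),ray(P,B,z); v=A-B; print(n,A,B,'mid',(A+B)/2,'len',np.linalg.norm(v),'axis yaw-90',np.arctan2(v[1],v[0])-np.pi/2)
seg('bar',f(208,146),f(208,474),242); seg('rod',f(338,178),f(316,503),269)
seg('bar1',(258.5,96),(262.5,183),242,[620,215,440]); seg('rod1',(284,105),(285,185),269,[620,215,440])
for n,p,z in (('nose',(140,335),262),('tip',(262,345),262),('tipB',(240,337),262),('pin',(388,360),287),('boom',(650,343),270),('boom0',(515,350),270)): print(n,ray(P,f(*p),z))
# two-view height of bar/rod
from itertools import product
def tri(u0,u1):
    A=[];b=[]
    for P_,u in ((P,u0),([620,215,440],u1)):
        v=R.T@np.linalg.inv(K)@np.array([*u,1]); v/=np.linalg.norm(v); M=np.eye(3)-np.outer(v,v); A.append(M); b.append(M@(c-d+np.array(P_)))
    return np.linalg.lstsq(np.vstack(A),np.hstack(b),rcond=None)[0]
print('bar end far',tri(f(208,146),(258.5,96)),'near',tri(f(208,474),(262.5,183)))
print('rod ends',tri(f(338,178),(284,105)),tri(f(316,503),(285,185)))
print(o['tcp_pos'])
```

```text
bar [577.7  303.52 242.  ] [599.14 210.3  242.  ] mid [588.42 256.91 242.  ] len 95.65490222328268 axis yaw-90 0.2260469366125606
rod [608.34 303.87 269.  ] [624.79 216.44 269.  ] mid [616.57 260.15 269.  ] len 88.96764177116042 axis yaw-90 0.18587994222714288
bar1 [579.09 307.99 242.  ] [600.92 209.95 242.  ] mid [590.   258.97 242.  ] len 100.43454517041023 axis yaw-90 0.2191303575535546
rod1 [608.79 303.28 269.  ] [626.56 218.73 269.  ] mid [617.67 261.   269.  ] len 86.40461134939554 axis yaw-90 0.20718452399232112
nose [567.97 252.31 262.  ]
tip [601.13 255.79 262.  ]
tipB [594.74 256.84 262.  ]
pin [627.82 263.33 287.  ]
boom [700.41 277.33 270.  ]
boom0 [665.75 268.77 270.  ]
bar end far [578.26 305.82 245.19] near [600.78 207.98 234.3 ]
rod ends [608.9  303.51 266.48] [626.18 216.77 266.04]
[500.04 290.   399.99]
```

```bash
cat >> h.py <<'E'
YB=.215; A=np.pi/2+YB
U=np.array([np.cos(.2),np.sin(.2),0]); V=np.array([-U[1],U[0],0]); O=np.array([588,257.5,0.])
def S(s,y,z): return O+s*U+y*V+np.array([0,0,z])
def F():
    return np.array(robot.observe()['contact_force'])
def sy(): 
    p=np.array(robot.observe()['tcp_pos']); return np.array([(p-O)@U,(p-O)@V,p[2]])
E
python3 - <<'E'
from h import *
robot.movep(S(-23,-28,340),down(A)); grip(.55,10)
robot.servo_line(S(-23,-28,270),feed=80); robot.hold(.3); f0=F(); print(f0,robot.observe()['grip_width'])
robot.servo_line(S(-23,-28,252),feed=30); robot.hold(.1); print('dz',F()-f0)
s=-23
while s<9:
    s+=1 if s<-4 else .5
    robot.servo_line(S(s,-28,252),feed=20); f=F()-f0
    if s>-12: print(round(s,1),[round(x,2) for x in (f@U,f@V,f[2])])
    if f@U<-3.5 or np.linalg.norm(f)>6: break
print(sy(),robot.observe()['t']); save("wrist","p1.png")
E
```

```text
[ 0.37  0.68 -1.25] 0.5472716381840077
dz [0.28 0.09 2.08]
-11 [np.float64(-1.91), np.float64(-0.76), np.float64(1.4)]
-10 [np.float64(-1.62), np.float64(-0.54), np.float64(1.71)]
-9 [np.float64(-1.05), np.float64(-0.97), np.float64(2.68)]
-8 [np.float64(-0.97), np.float64(-0.61), np.float64(1.77)]
-7 [np.float64(-0.79), np.float64(0.25), np.float64(1.03)]
-6 [np.float64(-1.46), np.float64(-0.71), np.float64(0.88)]
-5 [np.float64(-2.17), np.float64(-0.78), np.float64(1.73)]
-4 [np.float64(-2.17), np.float64(-0.51), np.float64(2.1)]
-3.5 [np.float64(-1.45), np.float64(-1.23), np.float64(1.42)]
-3.0 [np.float64(-3.1), np.float64(-0.98), np.float64(0.27)]
-2.5 [np.float64(-2.45), np.float64(-1.21), np.float64(2.1)]
-2.0 [np.float64(-2.02), np.float64(-1.34), np.float64(0.92)]
-1.5 [np.float64(-1.88), np.float64(-1.36), np.float64(1.95)]
-1.0 [np.float64(-1.9), np.float64(-1.39), np.float64(0.77)]
-0.5 [np.float64(-2.21), np.float64(-1.53), np.float64(0.99)]
0.0 [np.float64(-1.87), np.float64(-0.96), np.float64(1.3)]
0.5 [np.float64(-2.3), np.float64(-0.85), np.float64(1.98)]
1.0 [np.float64(-1.47), np.float64(-1.57), np.float64(1.32)]
1.5 [np.float64(-2.38), np.float64(-1.13), np.float64(2.12)]
2.0 [np.float64(-1.17), np.float64(-1.32), np.float64(0.84)]
2.5 [np.float64(-2.99), np.float64(-1.1), np.float64(0.77)]
3.0 [np.float64(-3.02), np.float64(-1.68), np.float64(1.1)]
3.5 [np.float64(-3.51), np.float64(-1.54), np.float64(0.94)]
[  2.99 -28.07 251.77] 19.5917
```

View pics/p1.png

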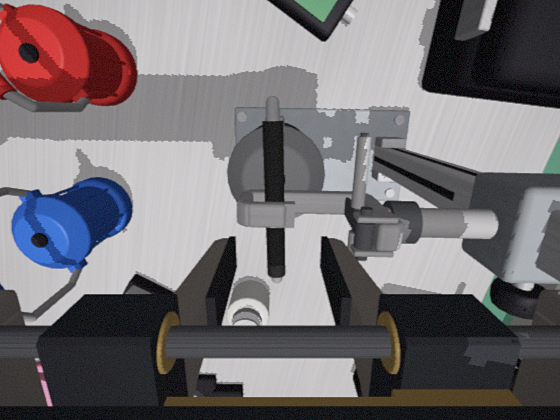

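Run:
```python
from h import *
Fm=lambda n=5: np.mean([(robot.hold(.02),F())[1] for _ in range(n)],0)
robot.servo_line(S(2.2,-28,252),feed=20)
robot.servo_line(S(2.2,-28,223),feed=40); print('down',Fm())
robot.servo_line(S(0,-28,223),feed=30)
f0=Fm(8); print('base',f0)
grip(0,6); print('w mm',robot.observe()['grip_width']*92,'f',Fm()-f0)
grip(0,55); print('w mm',robot.observe()['grip_width']*92,'f',Fm()-f0,robot.observe()['grip_force'],sy())
robot.servo_line(S(0,-28,226),feed=15); robot.hold(.2); g=Fm(10)
print('lift3',g-f0,robot.observe()['wrist_torque'],robot.observe()['t']); np.save('g.npy',[f0,g])
save("wrist","q1.png")
```

```text
down [-6.52 -2.53 -0.19]
base [-1.55 -1.15 -0.03]
w mm 11.50607890343204 f [2.46 2.14 0.03]
w mm 10.018978918291628 f [ 3.93  2.74 -0.16] 54.99783217906952 [  0.41 -27.8  223.18]
lift3 [ 1.57  1.38 -3.83] [-0.15  0.06 -0.06] 23.0
```

View pics/q1.png

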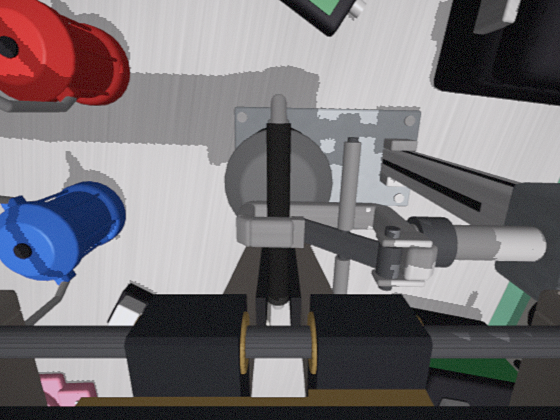

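Run:
```python
from h import *
Fm=lambda n=3: np.mean([(robot.hold(.02),F())[1] for _ in range(n)],0)
f0,g=np.load('g.npy')
robot.servo_line(S(10,-28,226),feed=25); print(10,(Fm()-g)@U)
s=10; hit=0
while s<27:
    s+=1 if s<19 else .5
    robot.servo_line(S(s,-28,226),feed=20); d=Fm()-g; print(s,(d@U).round(2),(d@V).round(2),d[2].round(2))
    if d@U<-4.5: break
print(sy(),robot.observe()['t']); save("wrist","r1.png")
```

```text
10 -0.8858151962672524
11 -1.39 -0.71 0.51
12 -1.51 -0.07 0.39
13 -1.7 0.13 0.42
14 -1.5 0.06 -0.03
15 -1.6 -0.38 0.67
16 -1.52 -0.44 0.05
17 -1.45 -0.44 0.11
18 -1.42 -0.43 0.27
19 -2.0 -0.66 0.94
19.5 -1.68 -0.36 0.54
20.0 -1.88 -0.66 0.33
20.5 -2.21 -0.54 0.44
21.0 -3.95 -0.97 0.97
21.5 -5.48 -0.88 0.88
[ 20.72 -28.05 225.7 ] 27.85
```

View pics/r1.png

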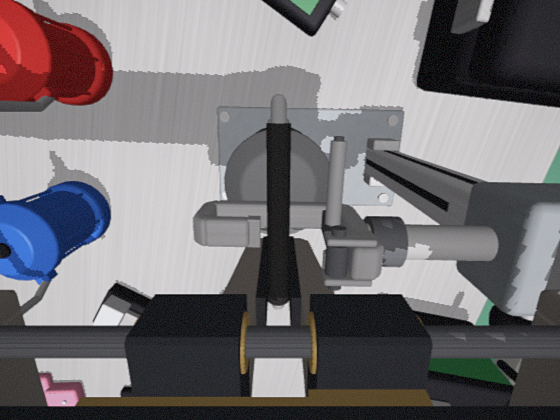

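Run:
```python
from h import *
Fm=lambda n=3: np.mean([(robot.hold(.02),F())[1] for _ in range(n)],0)
f0,g=np.load('g.npy')
s,z=21.3,226; ok=True
while z<256.9:
    z=min(z+3,257); robot.servo_line(S(s,-28,z),feed=30); d=Fm()-g; fu=d@U
    print(z,round(s,1),fu.round(2),(d@V).round(2),d[2].round(2))
    if abs(d[2])>6 or fu<-9: ok=False; break
    if fu>-2.3: s+=.4
    elif fu<-5.5: s-=.4
if ok:
    for k in range(1,11):
        robot.servo_line(S(s-10*k,-28,z),feed=50); d=F()-g
        if k<8: print('fwd',10*k,(d@U).round(2),(d@V).round(2),d[2].round(2))
        if abs(d[2])>6 or d@U>7: print('STOP'); break
    else:
        robot.hold(.3); print(robot.observe()['wrist_torque'],F()-f0)
        save("scene","s1.png"); im=save("wrist","t1.png")
        for n in ("lantern","handle"):
            for c in ("scene","wrist"):
                for d in viewer.pinpoint(n,c): print(n,c,d["confidence"],world(c,d["at"]))
print(sy(),robot.observe()['tcp_pos'],robot.observe()['t'])
import cv2
a=cv2.imread('pics/s1.png'); 
if a is not None: cv2.imwrite('pics/s1c.png',np.hstack([cv2.resize(a[150:330,280:460],(400,400)),cv2.resize(cv2.imread('pics/t1.png'),(400,400))]))
```

```text
229 21.3 -5.07 -0.99 0.93
232 21.3 -4.73 -0.54 0.6
235 21.3 -3.43 -0.19 1.01
238 21.3 -2.63 -0.75 0.23
241 21.3 -1.55 -0.66 0.66
244 21.7 -2.47 -0.7 0.98
247 21.7 -1.95 -0.75 0.35
250 22.1 -2.13 -1.15 0.54
253 22.5 -1.52 -0.45 -0.22
256 22.9 -1.85 -0.57 0.41
257 23.3 -2.05 -0.81 0.3
fwd 10 -1.4 -0.77 -0.4
fwd 20 0.57 -0.3 -0.21
fwd 30 -0.17 0.01 0.19
fwd 40 1.07 -0.59 0.47
fwd 50 -0.53 -0.48 0.01
fwd 60 -0.4 0.46 0.05
fwd 70 0.2 -0.07 -0.26
[-0.17  0.02  0.01] [ 1.53  0.93 -4.05]
lantern scene 0.84 [515.49 239.12  87.18]
lantern scene 0.68 [365.48 127.21   4.92]
lantern scene 0.65 [353.75 311.28   6.07]
lantern scene 0.57 [445.49 -14.57   7.01]
lantern wrist 0.77 [513.16 239.55  86.06]
lantern wrist 0.67 [362.75 133.83   3.8 ]
lantern wrist 0.64 [445.26  -6.89   5.24]
lantern wrist 0.63 [352.17 312.2    3.11]
lantern wrist 0.51 [514.38 244.71 276.62]
handle scene 0.91 [513.22 242.51 279.49]
handle scene 0.74 [357.72 130.39 192.07]
handle scene 0.61 [350.05 307.33 190.06]
handle wrist 0.88 [355.59 313.77 191.53]
handle wrist 0.86 [361.04 131.67 189.95]
handle wrist 0.76 [509.27 241.3  275.74]
[-76.27 -28.03 256.99] [518.82 214.87 256.99] 35.2917
```

View pics/s1c.png

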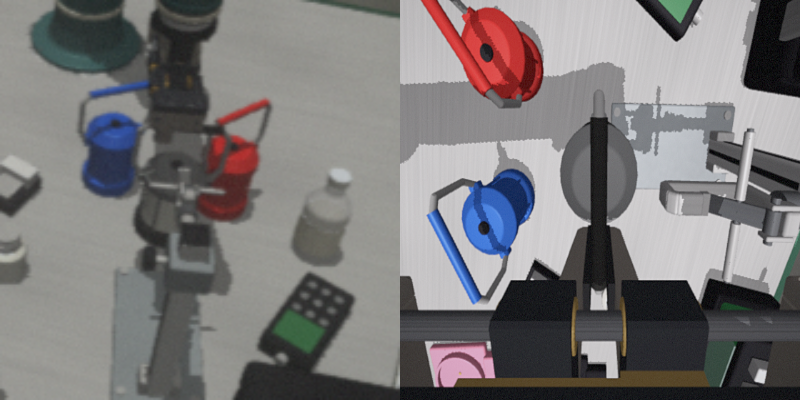

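Run:
```python
from h import *
p=[518.8,214.9]
robot.servo_line([518.8,214.9,305],feed=100)
robot.servo_line([505,-60,305],feed=200)
acc=[]
for k,q in enumerate(([415,-190,305],[620,-215,305])):
    robot.servo_line([*q],feed=180); robot.hold(.2); save("wrist",f"d{k}.png")
    for n in ("nest","dock","lantern"):
        for d in viewer.pinpoint(n,"wrist"):
            w=world("wrist",d["at"])
            if d["confidence"]>.3: print(k,n,round(d["confidence"],2),w,pix("wrist",w))
for c in ("scene","top"):
    viewer.read_camera(c)
    for n in ("nest","dock"):
        for d in viewer.pinpoint(n,c):
            w=world(c,d["at"])
            if d["confidence"]>.3: print(c,n,round(d["confidence"],2),w)
print(robot.observe()['t'])
import cv2
cv2.imwrite('pics/d.png',np.hstack([cv2.resize(cv2.imread(f'pics/d{k}.png'),(400,300)) for k in (0,1)]))
```

```text
0 nest 0.96 [ 275.69 -231.45   19.07] [181.75 176.36]
0 nest 0.78 [ 514.62 -205.74   17.77] [339.66 192.87]
0 dock 0.93 [ 512.83 -207.33   -2.87] [335.89 190.23]
0 dock 0.81 [ 282.1  -230.68   -3.09] [190.13 173.86]
0 lantern 0.89 [ 405.13 -164.6   137.36] [274.69 164.22]
0 lantern 0.67 [ 408.07 -160.1   325.2 ] [278.55 216.83]
1 nest 0.91 [ 515.47 -207.45   16.38] [210.26 148.92]
1 nest 0.7 [ 277.57 -232.59   18.06] [ 44.15 130.89]
1 dock 0.63 [ 514.53 -207.59   -3.01] [212.25 147.4 ]
1 dock 0.59 [ 283.18 -226.61    0.46] [ 56.49 126.96]
scene nest 0.9 [ 507.98 -208.05   19.57]
scene nest 0.72 [ 278.52 -230.97   23.27]
scene nest 0.46 [561.23 458.87   8.4 ]
scene dock 0.66 [ 515.13 -207.15    4.62]
scene dock 0.66 [ 276.46 -233.81    2.4 ]
top nest 0.74 [ 280.66 -235.08   17.71]
top dock 0.91 [ 277.62 -237.98   -2.28]
top dock 0.61 [ 510.41 -208.92    1.86]
40.875
```

View pics/d.png

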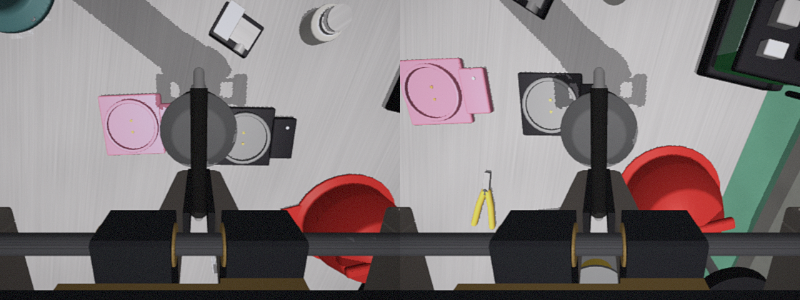

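Run:
```python
from h import *
nest=np.array([514.2,-207.3])
robot.servo_line([520.5,-232.3,260],feed=150); robot.hold(.6)
L=[];H=[]
for r in range(3):
    for c in ("scene","wrist","top"):
        o=look(c,("lantern","handle"),nest,40,.4)
        for n in o: print(c,n,o[n])
        if "lantern" in o and 60<o["lantern"][2]<110: L.append(o["lantern"])
m=np.mean(L,0) if L else None; print('lantern',m,robot.observe()['tcp_pos'],robot.observe()['wrist_torque'],robot.observe()['t'])
save("scene","e.png"); save("wrist","f.png")
import cv2
cv2.imwrite('pics/ef.png',np.hstack([cv2.resize(cv2.imread('pics/e.png')[160:300,160:300],(400,400)),cv2.resize(cv2.imread('pics/f.png'),(400,400))]))
```

```text
scene lantern [ 515.28 -206.91   88.59]
wrist lantern [ 512.57 -205.29  278.92]
wrist handle [ 512.72 -203.19  280.09]
top lantern [ 511.2  -207.14   88.12]
scene lantern [ 516.81 -208.71   92.46]
scene handle [ 512.68 -204.61  282.19]
wrist lantern [ 512.62 -207.34   91.6 ]
wrist handle [ 513.92 -199.28  280.48]
top lantern [ 510.63 -209.25   89.63]
scene lantern [ 518.05 -209.14   87.72]
scene handle [ 514.3  -204.6   281.82]
wrist lantern [ 514.59 -208.85   91.22]
wrist handle [ 513.22 -204.48  278.61]
lantern [ 514.17 -208.19   89.91] [ 520.5  -232.31  260.  ] [-0.15  0.02  0.03] 43.7083
```

View pics/ef.png

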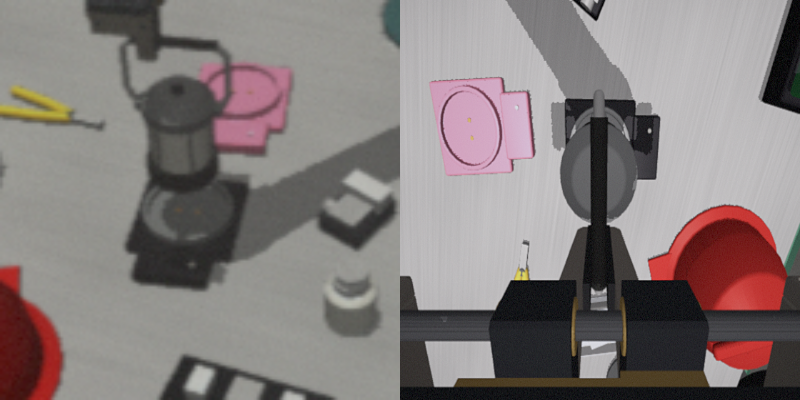

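Run:
```python
from h import *
Fm=lambda n=3: np.mean([(robot.hold(.02),F())[1] for _ in range(n)],0)
x,y=520.5,-231.6
robot.servo_line([x,y,215],feed=60); robot.servo_line([x,y,204],feed=25); robot.hold(.2); g=Fm(6); z=204
while z>182:
    z-=1 if z>192 else .5
    robot.servo_line([x,y,z],feed=15); d=Fm()-g
    if z<199: print(z,d.round(2))
    if d[2]>2.5 or np.hypot(*d[:2])>4: break
print(robot.observe()['tcp_pos'],robot.observe()['wrist_torque'],robot.observe()['t'])
for c in ("scene","wrist"):
    print(look(c,("lantern","handle"),np.array([514,-207]),40,.4))
```

```text
198 [0.23 0.21 0.69]
197 [-0.27  0.34  0.02]
196 [-0.4  -0.16 -0.12]
195 [0.37 0.31 0.31]
194 [-0.43 -0.14 -0.21]
193 [ 0.27 -0.09  0.18]
192 [0.03 0.53 0.01]
191.5 [-0.3   0.21  0.01]
191.0 [0.16 0.47 0.14]
190.5 [-0.1  -0.24 -0.21]
190.0 [0.   0.31 0.27]
189.5 [ 0.35  0.14 -0.05]
189.0 [-0.28 -0.5   1.54]
188.5 [-0.16 -1.71  6.38]
[ 520.91 -232.18  189.06] [-0.54  0.01  0.09] 51.3
{'lantern': array([ 516.62, -207.26,   17.21]), 'handle': array([ 514.1 , -203.96,  214.28])}
{'lantern': array([ 514.63, -207.1 ,   23.25]), 'handle': array([ 515.53, -203.25,  208.06])}
```

Run:
```python
from h import *
p=robot.observe()['tcp_pos']
robot.servo_line([520.6,-231.6,188.9],feed=10)
grip(0,4); robot.hold(.2); grip(.4)
robot.hold(.2); print(F(),robot.observe()['grip_width'])
robot.servo_line([520.6,-231.6,330],feed=90); robot.hold(.2)
for c in ("scene","top","wrist"):
    print(c,look(c,("lantern","handle"),np.array([514,-207]),40,.4))
print(robot.observe()['t'])
save("scene","y.png"); save("wrist","z.png")
import cv2
cv2.imwrite('pics/yz.png',np.hstack([cv2.resize(cv2.imread('pics/y.png')[150:310,120:440],(480,240)),cv2.resize(cv2.imread('pics/z.png'),(320,240))]))
```

```text
[-0.47 -0.   -0.62] 0.39931897994075155
scene {'lantern': array([ 517.98, -209.15,   22.79]), 'handle': array([ 513.39, -209.32,  207.99])}
top {'lantern': array([ 511.96, -208.42,   20.65]), 'handle': array([ 516.42, -211.02,  208.7 ])}
wrist {'lantern': array([ 514.25, -207.14,   18.7 ]), 'handle': array([ 513.45, -207.75,  207.57])}
55.375
```

View pics/yz.png

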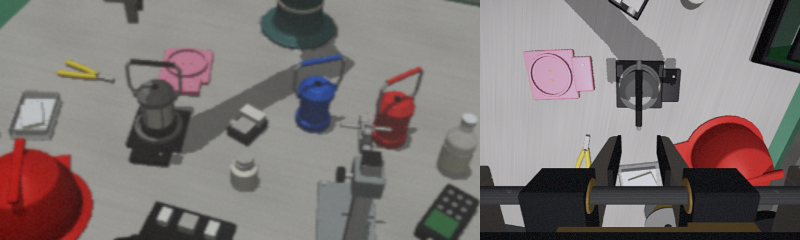

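The lantern stands upright in the nest: base at z of about 18, handle at 207.6 (expected 17 and 207). The gripper is clear and the bystanders haven't moved.

```bash
python3 -c "
from h import *
print(robot.job_done())"
```

```text
the job is handed in; nothing more can be done
None
```

The lantern is off the hook and standing upright in the black dock's nest, released with the gripper clear, and the job was handed in at about 55 s of the 72 s allowed; no verdict came back.

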